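# Unpin and open the vial case

## Robot

A 6-joint arm with a two-finger parallel gripper is mounted at the origin on the work surface; the furniture and walls round the work are solid. World frame = base frame: x ahead of the robot, y to its left, z up, the work surface at z = 0. Lengths are in mm, angles in rad, forces in N, time in s.
With the tool pointing down it reaches from about 325 to 875 mm from the base axis. Payload 4.4 kg.
Tool frame: the origin (TCP) lies on the centre line of the jaws, within the pads' length; the fingertips stand ahead of it and the grasp point (between the pads) lies 6 mm ahead of it (ctrl.tcp_to_tips is the z of the fingertips in the tool frame, in mm); z points along the fingers, y is the direction in which the jaws open and shut (so a half turn about z gives the same grasp; the last joint's range is limited). The gripper opens to 85 mm and grips with 20 to 120 N. Pads are 22 mm wide; open, the fingers measure 114 mm over their backs; the gripper's body (76 mm by 85 mm) begins 54 mm behind the grasp point. The pads swing forward as they close: fully open they stand 13 mm farther back than shut.
Start: joints at [-1.256, 0.207, 1.542, -0, 1.393, -0.15], TCP at [258.243, -513.749, 256.282] pointing down, gripper open.
Joint ranges: [-2.73, 2.73], [-0.86, 2.22], [0.23, 2.46], [-1.11, 4.25], [0.08, 2.63], [-2.82, 2.82]. Speed limits (rad/s): [2.79, 2.79, 3.14, 3.14, 3.14, 3.14].

## Interface

Orientations are given as a 3x3 rotation matrix whose columns are the frame's x, y, z axes.
In Python, from plant import ctrl, sensors, optics gives the robot as it stands. Calls block until the motion is done:
- ctrl.move_ptp(position, orientation): joint-space move of the TCP to a pose.
- ctrl.move_l(position, rot=None, vel=150, threshold=None): straight line of the TCP; rot=None keeps the orientation; vel is the mean speed in mm/s. With threshold (N) it stops when the force on the tool has changed by that much, and returns True; else False.
- ctrl.set_joints(angles): joint-space move.
- ctrl.gripper_to(opening, force=None): finger opening in mm; force is the grip in N (None keeps the last); returns when the fingers have stopped.
- ctrl.hold(seconds).
- ctrl.solve_ik(position, orientation): joint angles nearest the present ones, or None.
- sensors.read_state(): the state.
- optics.grab_frame(name): name is "side" or "top"; returns (picture, depth): 384x512x3 uint8, red, green, blue; 384x512 float32, mm along the optical axis (not along the pixel's ray), 0 where there is no reading.
- optics.camera_params(name): a dict with "mtx" (3x3 intrinsics, pixels), "R" (3x3) and "t" (3): a world point X has camera coordinates R X + t. Camera axes: x right, y down, z forward; pixel columns grow to the right and rows downward; lengths in mm; the calibration is good to about 2 mm. A picture is of the moment at which its call begins. camera_params takes no time and is no camera call.
A pose or a line that the arm cannot do raises ctrl.MotionError and nothing moves.
- ctrl.finish_job(): hands the job in, once; it reports no verdict.
The state is a dict: "t": time; "q": joint angles; "qvel": joint speeds; "tau": joint torques, N m; "eef_pos": TCP position; "eef_rot": TCP orientation; "force": force on the tool from outside, world axes, zero at the start; "wrist_torque": the same for the moment, N m; "grip_width": finger opening in mm.
Only numpy, scipy, OpenCV 4.12 (cv2) and the standard library are available. Lean on these libraries where they do the work, as an engineer would, in place of code of your own. Each camera call takes 0.05 s, during which the arm holds its last target.

## Task

Open the slope-topped vial case so that the vials inside can be reached: pull the retaining pin out of the staple and lay it inside the shallow steel tray, then lift the lid off the case and lay it flat on the bench, right way up. Set both down rather than dropping them, and leave the bottles and the timer standing where they are.

Things in the scene. Friction and masses are not known exactly. Their poses are not given: they have to be found in the camera images.
- case: White sheet-metal vial case, fixed to the bench. Origin: centre of its underside; x to its high back, y to its left, z up. 112 mm deep (x), 150 wide (y); front wall 85 mm high, back 137, so its open mouth slopes 25 degrees, low in front. A 42 mm wide steel shelf sticks out 67 mm from the front wall's top edge, on down the slope; it carries the staple.
- staple (a point): Middle of the eye of the staple: a steel strap, 20 mm wide (case y) and 3 mm thick, bent to a U that stands on the case's shelf at right angles to the slope (eye 11 mm wide along the slope; outer top 14 mm above the hasp leaf). The pin passes through it along the case's y. Axes as the case's.
- lid: Loose sheet-steel lid, 0.2 to 0.42 kg, plate x = -73 to +67, y = -80 to +80 mm. Origin in the plane of its lower edges (at bench height when it lies flat); z off the plate, leaning 25 degrees to the case's front while on. Plate top at z = 13 mm; a 10 mm skirt goes round the case with 2 to 3 mm play. With the pin out it is free once lifted 25 mm along its z.
- hasp_slot (a point): Centre of the slot (24 mm along x, 26 mm along y) in the lid's hasp leaf, fitting over the staple with 3 mm play; at x = -107, z = 16 mm in the lid's frame, whose axes it has. The leaf is a steel strap, 42 mm wide, 3 mm thick, that runs out from the lid's front edge to x = -131 mm.
- lid_grip (a point): Middle of the lid's black grip, at x = -9, z = 45 mm in the lid's frame: a flat-sided bar 10 mm thick (lid x), 100 long (y), 16 tall (z) on two end legs, 24 mm free below it. Axes as the lid's: to lie flat on the bar's sides the fingers point along the lid's -z and close along its x.
- pin: Loose retaining pin, 0.05 kg, 90 mm long, level along its own y. Origin where it passes the staple. Steel shank 8 mm diameter, y = -32 to +30 mm; round black knurled grip 18 mm diameter, y = +30 to +58. It pulls out along its +y (the case's left) with 45 mm of travel. While it is in, the lid cannot be lifted.
- pin_grip (a point): Middle of the pin's round grip (18 mm diameter, 28 mm long), on the pin's axis. It hangs in the open in front of the case: 26 mm free behind it to the lid's front skirt, bench 70 mm below.
- pin_tip (a point): Point on the pin's axis 2 mm short of the end of its shank, 74 mm from pin_grip.
- tray: Loose shallow stainless steel tray, 0.35 kg, 110 mm (its x) by 150 mm (its y) outside, 22 mm high, walls and floor 3 mm. Origin at the centre of its underside.
- bottle_amber: Brown glass bottle with black cap, 58 mm diameter, 115 mm high, standing behind and left of the case. Origin at the centre of its underside. Leave it.
- wash_bottle: White wash bottle with a bent spout, 66 by 113 by 214 mm, standing beyond the tray. Origin at the centre of its underside. Leave it.
- timer: White laboratory timer, 58 by 58 by 20 mm, lying on the bench in front and right of the case. Origin at the centre of its underside. Leave it.
- free_bench (a point): Middle of a patch of bench that is always clear, world x = 0.40 to 0.54, y = -0.01 to 0.15 m: the lid fits with its hasp leaf towards the robot and its origin here (it may lie elsewhere on the bench as well). Fixed tube racks with tubes up to 130 mm high stand left of it at x = 0.54 to 0.68, y = 0.12 to 0.22 and at x = 0.21 to 0.41, y = 0.15 to 0.27.
Things that resemble listed ones, but are neither listed nor needed, are in the scene too. Leave any blue look-alike of the pin alone.

How it is judged (in metres and radians):
On the way, in this order (a step that is already met when the one before it is completed fails the run):
1. the pin is out of the staple while the lid is still on the case (distance between pin and staple above 0.05 m and z of lid in the frame of case below 0.115 m), for 0.2 s.
2. the lid is lifted clear of the case and the staple (z of lid in the frame of case above 0.13 m), for 0.1 s.
At the end, for the whole second after the job is handed in: The pin lies inside the tray (both ends within its walls and below its rim) with the tray standing flat on the bench; the lid lies flat on the bench, right way up (origin within 6 mm of bench height, within 4 degrees of level); both at rest (x of pin_grip in the frame of tray between -0.055 and 0.055 m and y of pin_grip in the frame of tray between -0.075 and 0.075 m and x of pin_tip in the frame of tray between -0.055 and 0.055 m and y of pin_tip in the frame of tray between -0.075 and 0.075 m and z of each of pin_grip, pin_tip in the frame of tray below 0.022 m and height (world z) of tray between -0.006 and 0.006 m and angle between tray's own z axis and vertical below 0.1 rad and height (world z) of lid between -0.006 and 0.006 m and angle between lid's own z axis and vertical below 0.07 rad and linear speed of lid below 0.02 m/s and linear speed of pin below 0.03 m/s); the robot touches nothing.
It fails at once if the lid was dropped (fell unheld faster than 0.7 m/s, about 25 mm of fall) (linear speed of lid above 0.7 m/s and contact force between the fingers and lid below 0.1 N).
It fails at once if the pin was dropped (fell unheld faster than 0.8 m/s, about 33 mm of fall) (linear speed of pin above 0.8 m/s and contact force between the fingers and pin below 0.1 N).
It fails at once if the brown bottle was moved more than 30 mm or tipped (distance of bottle_amber from where it was at the start of the episode above 0.03 m or angle between bottle_amber's own z axis and vertical above 0.4 rad).
It fails at once if the wash bottle was moved more than 30 mm or tipped (distance of wash_bottle from where it was at the start of the episode above 0.03 m or angle between wash_bottle's own z axis and vertical above 0.4 rad).
It fails at once if the timer was moved more than 30 mm or tipped (distance of timer from where it was at the start of the episode above 0.03 m or angle between timer's own z axis and vertical above 0.4 rad).
It also fails if it takes over 64 s, if anything falls off the work surface, if the arm or the gripper's body presses on something with over 40 N, if the wrist force passes 120 N, or if a joint passes its speed limit or range.

## Working session

There is one attempt and no reset: what is moved stays moved. The work goes in short steps, each a Python script; the robot and the scene stay as the last script left them, time stands still between calls to the robot, and variables do not carry over. Pictures are saved under pics/ and viewed, and the job is handed in when it is done.

```bash
ls; mkdir -p pics; python3 - <<'E'
from plant import ctrl, sensors, optics
import cv2,numpy as np
for n in("side","top"):
    p,d=optics.grab_frame(n); np.savez(f"pics/{n}0.npz",p=p,d=d)
    cv2.imwrite(f"pics/{n}0.png",cv2.resize(p[:,:,::-1],(800,600),interpolation=cv2.INTER_CUBIC))
    c=optics.camera_params(n); print(n,c)
s=sensors.read_state();print(s['t'],s['eef_rot'],s['force'],ctrl.tcp_to_tips)
E
```

```text
pics
side {'mtx': array([[364.46170106,   0.        , 260.18835164],
       [  0.        , 364.46170106, 191.92826773],
       [  0.        ,   0.        ,   1.        ]]), 'R': array([[ 0.98607924, -0.16437081, -0.02509929],
       [-0.09904699, -0.45940884, -0.88268523],
       [ 0.13355685,  0.87288359, -0.46929395]]), 't': array([-528.3607825 ,  176.35505357,  800.72239292])}
top {'mtx': array([[428.51730441,   0.        , 250.09562662],
       [  0.        , 428.51730441, 188.25232554],
       [  0.        ,   0.        ,   1.        ]]), 'R': array([[ 0.04202608, -0.99911252,  0.00282602],
       [-0.97895814, -0.04174331, -0.19974598],
       [ 0.19968667,  0.00562799, -0.97984364]]), 't': array([  22.86595578,  571.96127615, 1194.22894281])}
0.1 [[ 8.93461251e-01  4.49139840e-01 -6.30605350e-04]
 [ 4.49140168e-01 -8.93459139e-01  1.96905694e-03]
 [ 3.20961804e-04 -2.04250627e-03 -9.99997863e-01]] [-0.1741644   0.14412433  0.14346556] 25.0
```

View pics/side0.png

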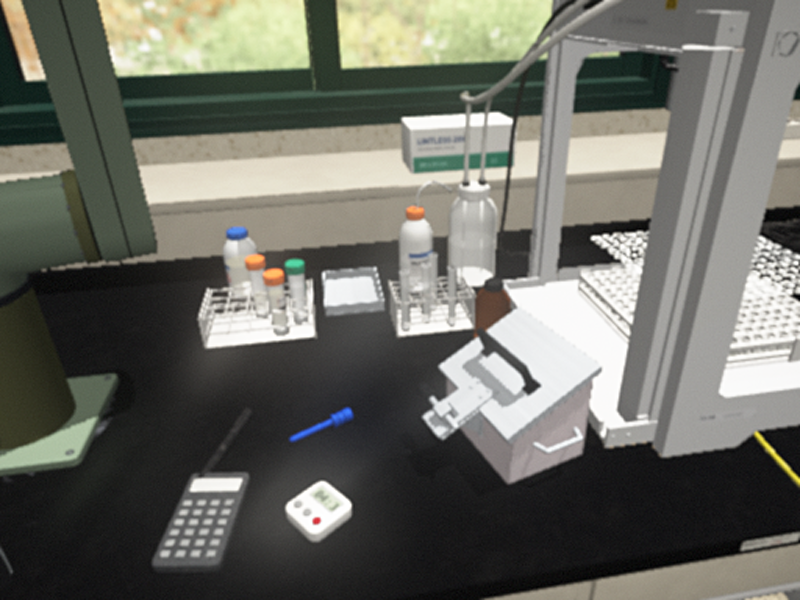

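View pics/top0.png

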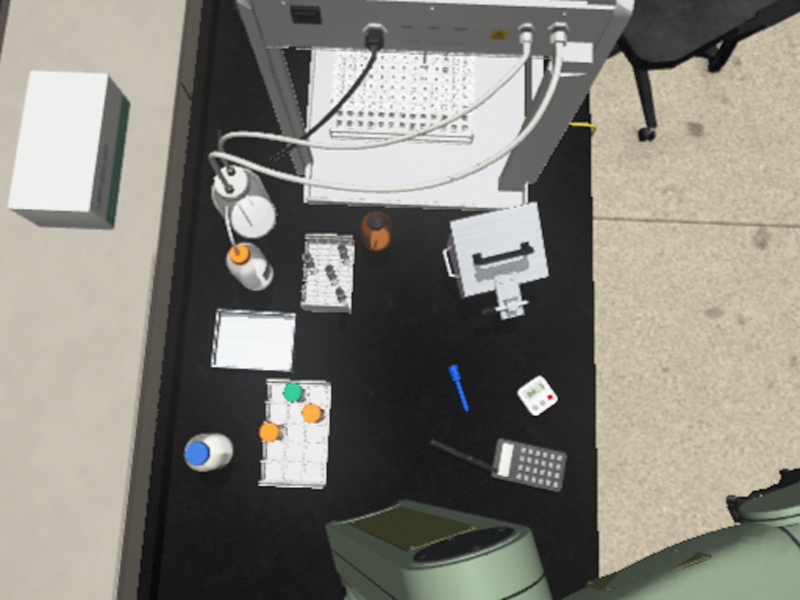

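The side view shows the case at about (520,400), its staple at (450,400) and the tray at (352,290). In the top view the lid is at (500,250), the pin at (505,310), the tray at (253,340) and the amber bottle at (377,232).

```bash
cat > h.py <<'E'
from plant import ctrl, sensors, optics
import cv2,numpy as np
def grab(n,tag):
    p,d=optics.grab_frame(n); np.savez(f"pics/{n}{tag}.npz",p=p,d=d); return p,d
def load(n,tag):
    z=np.load(f"pics/{n}{tag}.npz"); return z['p'],z['d']
def cloud(n,d):
    c=optics.camera_params(n);K=c['mtx'];v,u=np.mgrid[:384,:512]
    P=np.stack([(u-K[0,2])/K[0,0]*d,(v-K[1,2])/K[1,1]*d,d],-1)
    W=(P-c['t'])@c['R']; W[d==0]=np.nan; return W
def proj(n,X):
    c=optics.camera_params(n);q=np.atleast_2d(X)@c['R'].T+c['t'];q=q@c['mtx'].T;return q[:,:2]/q[:,2:]
def crop(p,u0,u1,v0,v1,name):
    a=p[v0:v1,u0:u1,::-1];s=min(800/a.shape[1],600/a.shape[0])
    cv2.imwrite(f"pics/{name}.png",cv2.resize(a,None,fx=s,fy=s,interpolation=cv2.INTER_CUBIC));print(name,'scale',s,'off',u0,v0)
def pix_at_z(n,u,v,z):
    c=optics.camera_params(n);K=c['mtx'];r=c['R'].T@np.array([(u-K[0,2])/K[0,0],(v-K[1,2])/K[1,1],1]);o=-c['R'].T@c['t'];return o+r*(z-o[2])/r[2]
E
python3 - <<'E'
from h import *
p,d=load('top','0');crop(p,275,365,125,210,'tcase');crop(p,130,195,190,245,'ttray')
p2,d2=load('side','0');crop(p2,255,395,185,315,'scase')
W=cloud('top',d)
np.set_printoptions(precision=1,suppress=True)
for v in range(128,206,3): print(v,' '.join('%4.0f'%W[v,u,2] for u in range(280,356,3)))
print('bench',W[230,250],W[240,320])
E
```

```text
tcase scale 7.0588235294117645 off 275 125
ttray scale 10.909090909090908 off 130 190
scase scale 4.615384615384615 off 255 185
128   25   23   22   24   21   20   24   21   27   25   25   22   25   26   25   21   27   24   25   47    6    0   -1   -0    2    3
131   45   40   44   40   42   44   41   44   45   42   42   41   46   24   21   27   25   24  137  142  144  145    1    5    1    2
134   -1    1   -2    3   -1   -3   27   23   20   27   27   32   32   31  141  144  142  142  140  140  139  138   -1   -0    3    6
137    2   -1    1    3   -1    2    3    5    3  138  143  141  142  141  140  140  136  138  138  132  138  136    2    3    1    6
140   -2    5    5    3    2  135  141  139  143  141  142  139  136  138  138  139  133  133  131  131  133  133    5   -2    0   -0
143    2    3   -3  142  138  142  139  140  137  nan  133  129  132  133  133  134  135  131  128  128  126  127   -0    1   -0   -0
146    3    2    1  141  143  136  136  133  136  132  135  137  129  131  132  129  127  125  127  126  124  124  131   -0    3    3
149    4    0   -2  127  133  131 
[... 1860 characters left out ...]
    1    0   -1    1    2   -2    1    1    4    3   79   76   69   72   72    3    0    1    4    3    3   -0   -3
194    3    1    2    5    3    6   -0   -1   -1    5    2    0    3   68   76   85   87   86   81   76    6    2    5    2    4    1
197    0    2    3    2    0    6    1    1    2    1   79   88   86   75   81   85   81   86   66    4    3   -2    3    4    3   -2
200   -3    3   -4    1    3    2    1   -1    5    7   86   81   83    1   67   66   60   61   67    0    2    0    2    4    1   -0
203   -2    2    1   -1    0    5    1    2    2    1    3    4   -2   -2   66   63   -5   -2   -2   -2    2   -1    5   -1    2    7
bench [454.7  42.3  -1.6] [ 433.4 -167.6    1.4]
```

```bash
sleep 2; ls pics
```

```text
scase.png
side0.npz
side0.png
tcase.png
top0.npz
top0.png
ttray.png
```

View pics/tcase.png

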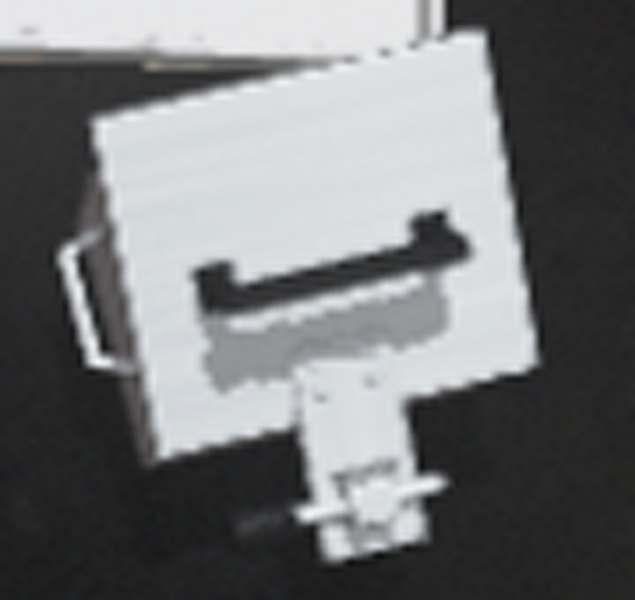

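View pics/scase.png

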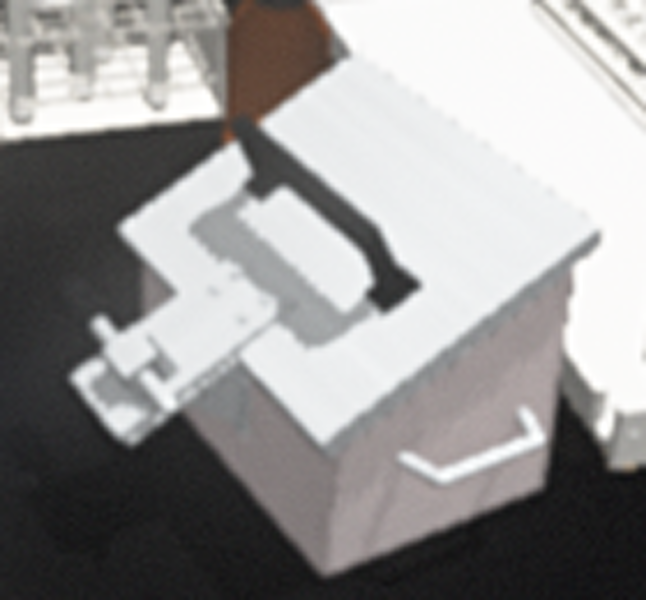

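View pics/ttray.png

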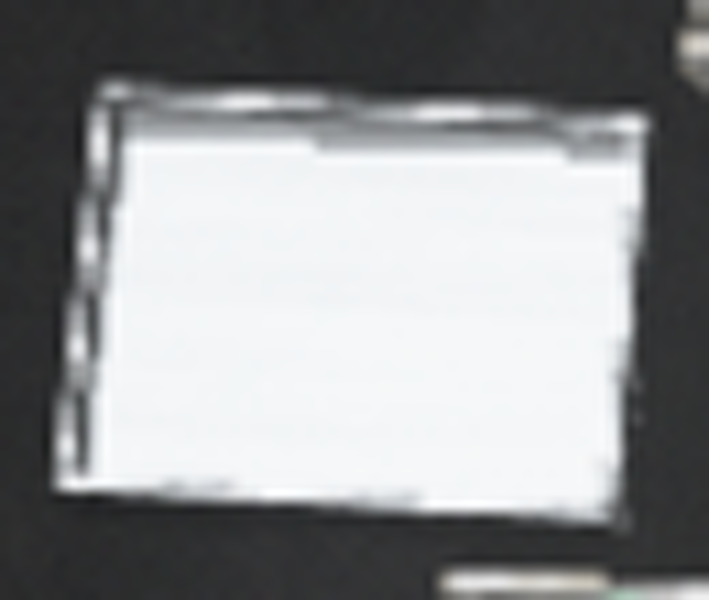

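```bash
cat >> h.py <<'E'
from scipy.optimize import least_squares
def Rz(a): c,s=np.cos(a),np.sin(a); return np.array([[c,-s,0],[s,c,0],[0,0,1.]])
def Ry(a): c,s=np.cos(a),np.sin(a); return np.array([[c,0,s],[0,1,0],[-s,0,c]])
T25=np.radians(25)
def lidR(yaw): return Rz(yaw)@Ry(-T25)
E
python3 - <<'E'
from h import *
np.set_printoptions(precision=2,suppress=True)
M=np.array([[67,80,13],[67,-80,13],[-73,-80,13],[-73,80,13]],float)
t=np.array([[95,118],[487,32],[540,362],[155,458]])/7.0588+[275-.43,125-.43]
s=np.array([[350,55],[600,235],[330,443],[118,230]])/4.6154+[255-.39,185-.39]
def f(x,cs,free=False):
    X=M@lidR(x[3]).T+x[:3]; return np.concatenate([(proj(n,X)-m).ravel() for n,m in cs])
for cs in ([('top',t)],[('side',s)],[('top',t),('side',s)]):
    r=least_squares(f,[650,-230,105,0.2],args=(cs,)); print(r.x,np.degrees(r.x[3]),'\n',r.fun)
x=r.x; R=lidR(x[3])
for nm,pt in dict(slot=[-107,0,16],grip=[-9,0,45],).items(): print(nm,R@pt+x[:3])
# depth check: plane residual
for n in('top','side'):
    W=cloud(n,load(n,'0')[1]);L=(W-x[:3])@R
    m=(abs(L[...,0])<60)&(abs(L[...,1])<70)&(abs(L[...,2]-13)<8)&~((L[...,0]>-50)&(L[...,0]<10)&(abs(L[...,1])<60))
    A=L[m];c=np.linalg.lstsq(np.c_[A[:,:2],np.ones(len(A))],A[:,2],rcond=None)[0];print(n,m.sum(),c)
    g=(abs(L[...,0]+9)<20)&(abs(L[...,1])<60)&(L[...,2]>42)&(L[...,2]<60); print('grip',L[g].mean(0),L[g].min(0),L[g].max(0))
    # staple/pin
    sm=(L[...,0]>-125)&(L[...,0]<-90)&(L[...,2]>8)&(L[...,2]<45)&(abs(L[...,1])<70)
    B=L[sm]; 
    for q in B[np.argsort(B[:,1])][::3]: print(q,end=' ')
    print()
E
```

```text
[ 658.49 -144.59  105.22    0.27] 15.726008689569065 
 [-0.16  0.01 -0.2  -0.4  -0.12  0.72  0.49 -0.33]
[ 660.04 -136.01   92.68    0.3 ] 17.41357862673822 
 [ 0.83  0.35 -0.22 -1.92 -0.72  0.6   0.31  1.16]
[ 657.76 -144.62   99.33    0.29] 16.599248597759452 
 [-0.52  1.39 -1.06  0.22 -0.35  0.95  0.75  0.65  2.01 -0.34  1.13 -1.77
 -1.06  1.02  0.36  0.58]
slot [ 558.34 -174.25   68.61]
grip [ 631.72 -152.38  136.31]
top 1117 [-0.   -0.01 16.45]
grip [-6.34  0.64 54.51] [-13.03 -49.38  43.58] [-1.48 49.2  59.78]
[-106.27  -28.59   26.1 ] [-108.91  -25.59   24.62] [-104.31  -22.46   27.72] [-104.53  -20.38   24.66] [-103.37  -20.07   16.59] [-121.65  -19.7    16.77] [-124.    -18.71   18.63] [-96.42 -17.95  17.85] [-114.03  -17.1    19.96] [-101.97  -16.04   30.58] [-92.93 -15.74  17.35] [-114.64  -15.28   15.68] [-99.04 -14.91  16.39] [-119.43  -13.37   19.1 ] [-99.37 -12.89  12.88] [-91.66 -12.43  19.18] [-117.15   -9.32   23.93] [-120.39   -9.02   22.94] [-100.2    -7.83   29.29] [-110.33   -6.87   36.19] [-97.3   -6.65  14.92] [-93.07  -6.14  19.31] [-107.08   -4.85   35.04] [
[... 5236 characters left out ...]
] [-111.69   34.26   24.19] [-108.51   34.8    30.21] [-112.77   35.64   30.48] [-107.33   36.08   31.11] [-105.96   39.04   30.34] [-113.92   40.74   27.03] [-107.39   41.16   29.88] [-99.57  41.51  25.11] [-102.86   42.21   27.73] [-101.78   42.54   29.6 ] [-108.87   42.93   29.78] [-110.51   43.2    31.15] [-113.05   44.98   28.85] [-100.03   48.32   26.09] [-106.78   48.51   32.5 ] [-114.34   48.93   26.61] [-112.17   49.37   30.57] [-103.88   50.     31.59] [-114.78   50.67   28.76] [-110.84   51.95   30.25] [-116.75   52.62   22.43] [-112.37   53.49   30.41] [-109.44   55.25   29.26] [-111.08   55.67   30.5 ] [-112.71   56.24   31.59] [-105.35   57.59   29.75] [-108.7    58.07   32.58]
```

```bash
python3 - <<'E'
from h import *
np.set_printoptions(precision=2,suppress=True)
x=np.array([657.76-1.3,-144.62-.4,99.33+3.1]); yaw=np.radians(16.6); R=lidR(yaw)
for n in('top','side'):
    W=cloud(n,load(n,'0')[1]);L=(W-x)@R
    g=(abs(L[...,0]+9)<20)&(abs(L[...,1])<60)&(L[...,2]>40)&(L[...,2]<60);A=L[g]
    print(n,'grip fit x=a y+b',np.polyfit(A[:,1],A[:,0],1),A[:,1].min(),A[:,1].max(),np.median(A[A[:,2]>48][:,2]),len(A))
    m=(abs(L[...,2]-13)<7)&(abs(L[...,0])<95)&(abs(L[...,1])<100);A=L[m]
    B=A[abs(A[:,0])<65]; print('plate y edges',end=' ')
    for lo in range(-60,60,30):
        b=B[(B[:,0]>lo)&(B[:,0]<lo+30)]; print(lo,np.sort(b[:,1])[[2,-3]],end=' ')
    B=A[abs(A[:,1])<78]; print('\nplate x edges',end=' ')
    for lo in range(-75,75,25):
        b=B[(B[:,1]>lo)&(B[:,1]<lo+25)]; print(lo,np.sort(b[:,0])[[2,-3]],end=' ')
    g=(L[...,1]>32)&(L[...,1]<60)&(L[...,0]<-92)&(L[...,0]>-125)&(L[...,2]>5)&(L[...,2]<35);A=L[g]
    print('\npin grip',len(A),A.mean(0),A.min(0),A.max(0))
    # cylinder axis fit in lid x,z radius 9, allow slope
    f=lambda p:np.hypot(A[:,0]-p[0],A[:,2]-p[1])-9
    print(least_squares(f,[-107,20],loss='soft_l1').x)
    g=((abs(abs(L[...,1])-21)<11)&(abs(L[...,1])>12)&(L[...,0]<-99)&(L[...,0]>-114)&(L[...,2]>19.5)&(L[...,2]<35));B=L[g]
    f=lambda p:np.hypot(B[:,0]-p[0],B[:,2]-p[1])-4
    print('shank',len(B),least_squares(f,[-107,20],loss='soft_l1').x,np.polyfit(B[:,1],B[:,0],1))
E
```

```text
top grip fit x=a y+b [ 0.   -6.45] -49.36895930324043 49.21237676387356 52.32959067786671 155
plate y edges -60 [-79.84  79.12] -30 [-79.98  78.64] 0 [-79.39  78.29] 30 [-80.39  78.56] 
plate x edges -75 [-71.2   67.59] -50 [-71.22  67.99] -25 [-93.    68.06] 0 [-93.42  68.06] 25 [-70.17  68.3 ] 50 [-70.01  68.61] 
pin grip 57 [-105.35   46.43   25.88] [-115.04   32.74   14.91] [-97.55  58.66  31.2 ]
[-107.69   19.53]
shank 32 [-106.01   20.57] [   0.02 -106.34]
side grip fit x=a y+b [  0.   -10.24] -49.670999021161705 49.361340723715294 52.205666661438904 271
plate y edges -60 [-79.51  80.89] -30 [-79.62  79.98] 0 [-79.73  79.38] 30 [-79.92  80.65] 
plate x edges -75 [-73.22  66.14] -50 [-72.95  65.95] -25 [-94.63  66.12] 0 [-94.76  66.43] 25 [-72.24  66.55] 50 [-72.04  66.74] 
pin grip 107 [-108.63   43.33   24.85] [-116.82   32.19   11.75] [-99.2   59.48  30.26]
[-107.61   18.71]
shank 59 [-107.74   19.62] [   0.02 -107.98]
```

```bash
python3 - <<'E'
from h import *
np.set_printoptions(precision=2,suppress=True)
p,d=load('top','0');W=cloud('top',d)
t=np.array([[98,82],[650,114],[622,525],[55,490]])/10.909+[129.55,189.55]
M=np.array([[55,75,22],[55,-75,22],[-55,-75,22],[-55,75,22]],float)
f=lambda x:(proj('top',M@Rz(x[2]).T+[x[0],x[1],0])-t).ravel()
r=least_squares(f,[480,350,0.]);print(r.x,np.degrees(r.x[2]),r.fun)
# side check
q=proj('side',M@Rz(r.x[2]).T+[r.x[0],r.x[1],0]);print(q*800/512)
a=load('side','0')[0].copy();crop(a,195,260,160,210,'stray')
for u,v,h in((150,161,0),(142,170,0),(155,170,0),(290,236,0),(298,255,0)): print(u,v,W[v,u])
# tall things near tray
g=(W[...,2]>60)&(W[...,0]>300)&(W[...,0]<800)&(W[...,1]>0)&(W[...,1]<600)
for lo in range(300,800,40):
    m=g&(W[...,0]>=lo)&(W[...,0]<lo+40)
    if m.any(): A=W[m];h=np.histogram(A[:,1],bins=np.arange(0,601,30));print(lo,[(int(b),int(A[(A[:,1]>=b)&(A[:,1]<b+30)][:,2].max())) for c,b in zip(*h) if c>0])
E
```

```text
[479.31 303.82  -0.01] -0.7091051730559779 [ 0.43  0.48 -0.15  0.26 -0.68 -0.56  0.4  -0.14]
[[376.31 266.54]
 [384.82 299.51]
 [325.44 305.09]
 [323.44 271.12]]
stray scale 12.0 off 195 160
150 161 [611.59 319.01 166.95]
142 170 [624.91 382.21   2.16]
155 170 [592.87 308.94 143.49]
290 236 [439.56 -75.97  22.29]
298 255 [ 386.4  -102.94    0.95]
300 [(150, 125), (180, 128), (210, 127), (240, 128), (330, 103), (360, 101), (420, 170), (450, 175), (480, 178), (510, 175), (540, 177), (570, 176)]
340 [(150, 128), (180, 128), (210, 128), (240, 65), (420, 170), (450, 176), (480, 176), (510, 176), (540, 176), (570, 177)]
380 [(150, 67), (180, 127), (210, 127), (240, 67), (420, 166), (450, 177), (480, 177), (510, 176), (540, 177), (570, 176)]
420 [(420, 163), (450, 177), (480, 176), (510, 179), (540, 175), (570, 177)]
460 [(420, 168), (450, 175), (480, 176), (510, 178), (540, 176), (570, 175)]
500 [(420, 169), (450, 175), (480, 176), (510, 176), (540, 177), (570, 177)]
540 [(120, 121), (150, 76), (180, 71), (210, 72), (270, 105), (300, 130), (420, 171), (450, 177), (480, 177), (510, 178), (5
[... 434 characters left out ...]
150, 391), (180, 388), (210, 385), (240, 385), (270, 379), (300, 210), (330, 198), (360, 154), (420, 166), (450, 176), (480, 177), (510, 277), (540, 276), (570, 276)]
700 [(0, 476), (30, 456), (60, 437), (90, 422), (120, 411), (150, 403), (180, 397), (210, 394), (240, 386), (270, 376), (300, 368), (330, 285), (360, 171), (420, 173), (450, 176), (480, 175), (510, 274), (540, 277), (570, 276)]
740 [(60, 513), (90, 504), (120, 461), (150, 410), (180, 356), (210, 299), (240, 238), (270, 371), (300, 352), (330, 241), (420, 171), (450, 176), (480, 176), (510, 276), (540, 275), (570, 276)]
780 [(60, 524), (90, 512), (300, 117), (420, 174), (450, 176), (480, 176), (510, 274), (540, 274), (570, 277)]
```

```bash
cat >> h.py <<'E'
YAW=np.radians(16.6); LX=np.array([656.5,-145.0,102.4]); LR=lidR(YAW)
CX=Rz(YAW)[:,0]; CY=Rz(YAW)[:,1]
def tool(z,y): z=np.array(z,float);y=np.array(y,float); return np.stack([np.cross(y,z),y,z],1)
PA=LX+LR@np.array([-107.4,0,19.8])   # pin axis at staple
TR=np.array([479.3,303.8]); TY=-0.0124
E
python3 - <<'E'
from h import *
np.set_printoptions(precision=3,suppress=True)
print('pin axis',PA,'grip',PA+44*CY)
tx=Rz(TY)[:,0]; D=[0,0,-1]
for s in(1,-1):
  g=PA+44*CY
  for nm,pos,R in [('pin_hi',g+[0,0,100],tool(D,s*CX)),('pin',g+[0,0,14],tool(D,s*CX)),('pulled',g+70*CY+[0,0,14],tool(D,s*CX)),('pulledhi',g+70*CY+[0,0,180],tool(D,s*CX)),
     ('tray_hi',np.r_[470,335,260],tool(D,s*tx)),('tray',np.r_[470,335,29],tool(D,s*tx)),('trayB',np.r_[470,275,29],tool(D,-s*tx)),
     ('lid',LX+LR@np.array([-9,0,51]),tool(-LR[:,2],s*LR[:,0])),('lidup',LX+LR@np.array([-9,0,111]),tool(-LR[:,2],s*LR[:,0])),
     ('bench_hi',np.r_[461,70,200],tool(D,[s,0,0])),('bench',np.r_[461,70,52],tool(D,[s,0,0]))]:
    print(s,nm,np.round(pos),ctrl.solve_ik(pos,R))
E
```

```text
pin axis [ 555.2   -175.199   74.956] grip [ 542.63  -133.033   74.956]
1 pin_hi [ 543. -133.  175.] [-0.395  0.252  1.663 -0.     1.226 -0.685]
1 pin [ 543. -133.   89.] [-0.395  0.367  1.718 -0.     1.057 -0.685]
1 pulled [523. -66.  89.] [-0.29   0.309  1.798 -0.     1.034 -0.58 ]
1 pulledhi [523. -66. 255.] [-0.29   0.105  1.661 -0.     1.376 -0.58 ]
1 tray_hi [470 335 260] [ 0.469  0.208  1.532 -0.     1.402  0.482]
1 tray [470 335  29] [ 0.469  0.493  1.688 -0.     0.96   0.482]
1 trayB [470 275  29] [ 0.37   0.44   1.773 -0.     0.929 -2.759]
1 lid [ 628. -153.  145.] [-0.513  0.298  1.741  0.422  0.836 -1.046]
1 lidup [ 604. -161.  199.] [-0.548  0.186  1.752  0.399  0.941 -1.033]
1 bench_hi [461  70 200] [-0.035  0.03   1.861 -0.     1.251 -0.035]
1 bench [461  70  52] [-0.035  0.265  1.96  -0.     0.916 -0.035]
-1 pin_hi [ 543. -133.  175.] [-0.395  0.252  1.663 -0.     1.226  2.457]
-1 pin [ 543. -133.   89.] [-0.395  0.367  1.718 -0.     1.057  2.457]
-1 pulled [523. -66.  89.] [-0.29   0.309  1.798 -0.     1.034  2.562]
-1 pulledhi [523. -66. 255.] [-0.29   0.105  1.661 -0.     1.376  2.562]
-1 tray_hi [470 335 260] [ 0.469  0.208  1.532 -0.     1.402 -2.66 ]
-1 tray [470 335  29] [ 0.469  0.493  1.688 -0.     0.96  -2.66 ]
-1 trayB [470 275  29] [ 0.37   0.44   1.773 -0.     0.929  0.383]
-1 lid [ 628. -153.  145.] [-0.513  0.298  1.741  0.422  0.836  2.095]
-1 lidup [ 604. -161.  199.] [-0.548  0.186  1.752  0.399  0.941  2.109]
-1 bench_hi [461  70 200] None
-1 bench [461  70  52] None
```

```bash
python3 - <<'E'
from h import *
np.set_printoptions(precision=2,suppress=True)
g=PA+44*CY; R=tool([0,0,-1],CX)
ctrl.move_ptp(g+[0,0,110],R); ctrl.gripper_to(32,40)
s=sensors.read_state();print(s['t'],s['eef_pos'],s['grip_width'],s['force'])
print(ctrl.move_l(g+[0,0,15],vel=80,threshold=8))
s=sensors.read_state();print(s['t'],s['eef_pos'],s['force'])
for n in('top','side'):
    p,d=grab(n,'1'); 
    crop(p,*((275,365,125,210) if n=='top' else (235,375,165,295)),n+'1')
E
```

```text
2.4083 [ 542.61 -133.1   184.94] 32.405132841991 [-0.92  0.17  0.02]
False
3.75 [ 543.21 -133.27   90.66] [0.33 0.38 0.41]
top1 scale 7.0588235294117645 off 275 125
side1 scale 4.615384615384615 off 235 165
```

View pics/side1.png

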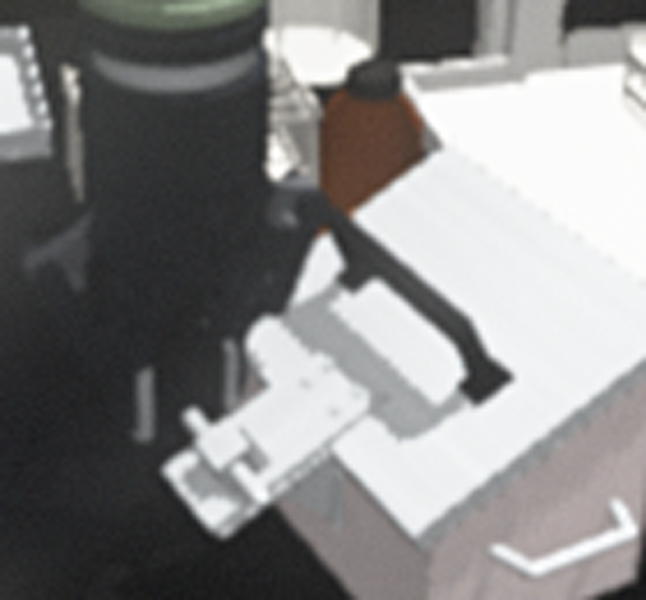

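View pics/top1.png

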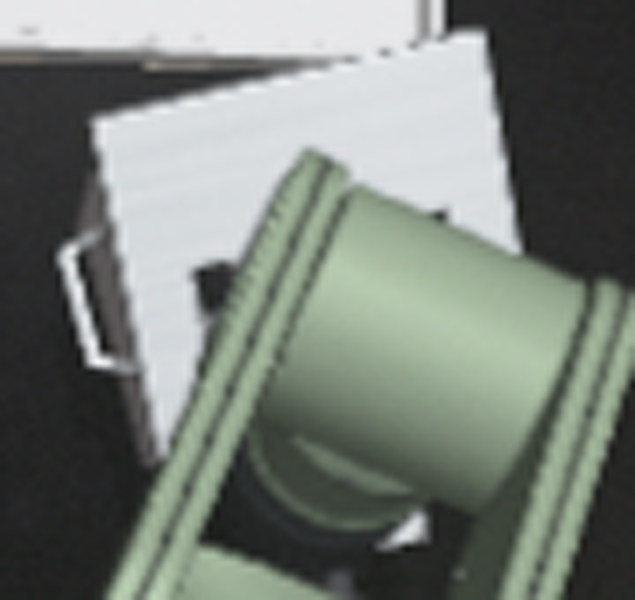

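The side view shows the pads on both sides of the pin line, at (145,400) and (232,370), with the back finger clear of the skirt. I'll close on the grip and pull.

```bash
python3 - <<'E'
from h import *
np.set_printoptions(precision=2,suppress=True)
def st(m): s=sensors.read_state();print(m,s['t'],s['eef_pos'],s['grip_width'],s['force'],s['wrist_torque']);return s
ctrl.gripper_to(0,45); s=st('closed'); 
if 14<s['grip_width']<21:
    p0=s['eef_pos']
    hit=ctrl.move_l(p0+20*CY,vel=50,threshold=15); s=st('pull20 %s'%hit)
    if not hit:
        hit=ctrl.move_l(p0+85*CY,vel=70,threshold=15); st('pull85 %s'%hit)
p,d=grab('side','2');crop(p,215,375,165,295,'side2')
E
```

```text
closed 4.125 [ 542.93 -133.17   90.44] 16.28497629864363 [-0.4   0.34  1.74] [ 0.    0.08 -0.01]
pull20 False 4.6667 [ 536.86 -112.99   90.28] 16.269349212033553 [-0.33  1.91  0.82] [ 0.2  -0.02  0.01]
pull85 False 5.7417 [518.94 -52.01  90.57] 16.014316389187908 [-0.47  0.81 -0.52] [ 0.03  0.04 -0.01]
side2 scale 4.615384615384615 off 215 165
```

View pics/side2.png

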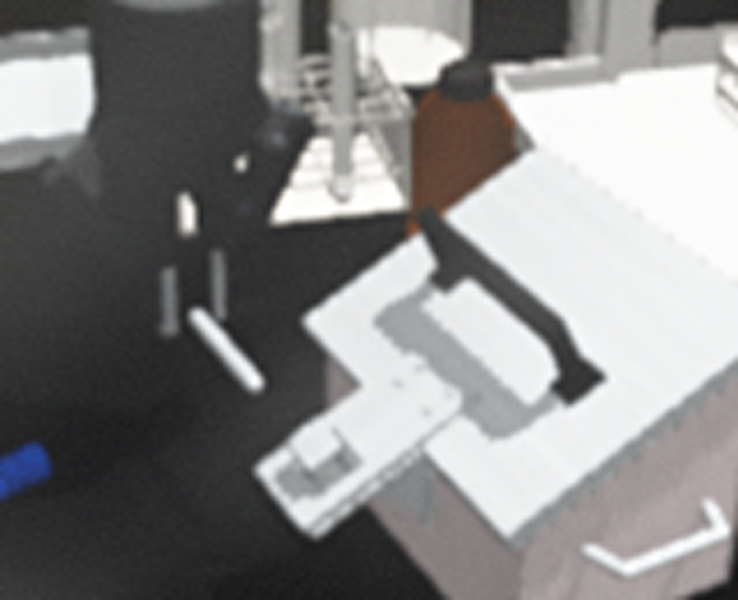

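The pin is out of the staple and held, with its shank running from (195,315) to (260,390). The width reads 16 mm against an 18 mm grip, so I'll check how it sits in the fingers.

```bash
python3 - <<'E'
from h import *
np.set_printoptions(precision=1,suppress=True)
p,d=load('side','2');W=cloud('side',d)
e=sensors.read_state();E=e['eef_pos']
# bright shank pixels
for (x,y) in [(200,320),(212,335),(224,350),(236,362),(248,375),(258,386)]:
    u=int(round(x/4.615+215));v=int(round(y/4.615+165));L=(W[v,u]-E); print(u,v,p[v,u],W[v,u],'rel case xyz',L@CX,L@CY,L[2])
crop(p,240,275,205,255,'side2b')
E
```

```text
258 234 [233 236 238] [521.1 -72.3  78.2] rel case xyz -3.7038205992642053 -19.908431766657152 -12.40287097341384
261 238 [221 225 227] [525.1 -86.4  77.1] rel case xyz -3.9038565021866973 -34.64161832261112 -13.430053070067643
264 241 [230 233 234] [529.4 -98.   77. ] rel case xyz -3.072900773506733 -46.93894839313772 -13.541673086246007
266 243 [236 239 241] [ 532.1 -105.9   77.2] rel case xyz -2.7082983281080906 -55.3311417952861 -13.321203983106912
269 246 [244 245 246] [ 536.1 -118.    77.9] rel case xyz -2.364521350378719 -68.02326364176326 -12.683566016752778
271 249 [112 114 115] [ 539.3 -122.3   73.1] rel case xyz -0.5379894658785729 -73.09650430549104 -17.414894115479626
side2b scale 12.0 off 240 205
```

View pics/side2b.png

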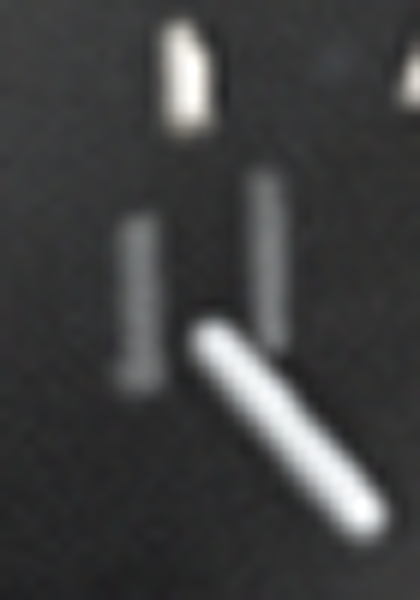

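```bash
python3 - <<'E'
from h import *
np.set_printoptions(precision=2,suppress=True)
def st(m): s=sensors.read_state();print(m,s['t'],s['eef_pos'],s['grip_width'],s['force'],s['wrist_torque']);return s
s=st('');ctrl.move_l(s['eef_pos']+[0,0,165],vel=150)
R=tool([0,0,-1],Rz(TY)[:,0]); ctrl.move_ptp([472,335,250],R); st('hi')
ctrl.move_l([472,335,70],vel=120);
for n in('top','side'):
    p,d=grab(n,'3'); crop(p,*((100,260,140,260) if n=='top' else (185,285,125,215)),n+'3')
E
```

```text
5.7917 [518.93 -52.12  90.56] 16.324542289123503 [-0.61  0.66 -0.4 ] [-0.01 -0.05  0.  ]
hi 8.4917 [472.4  334.2  249.78] 16.199979559757033 [-0.08 -0.78 -0.36] [ 0.02 -0.02 -0.01]
top3 scale 5.0 off 100 140
side3 scale 6.666666666666667 off 185 125
```

View pics/side3.png

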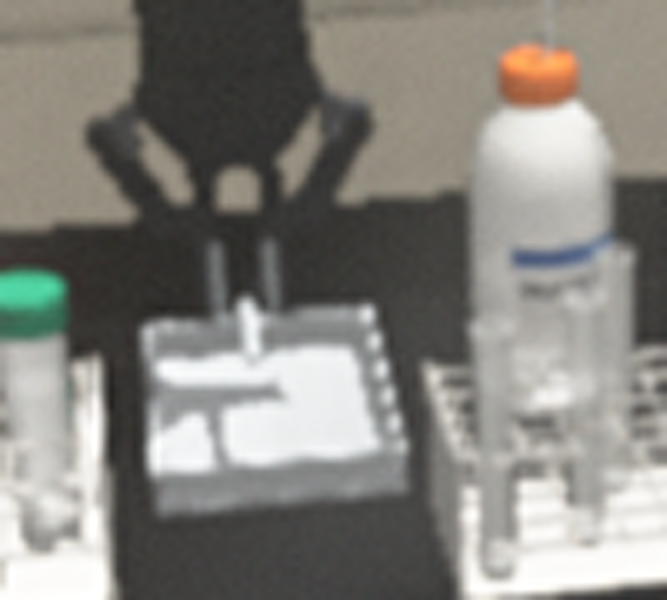

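View pics/top3.png

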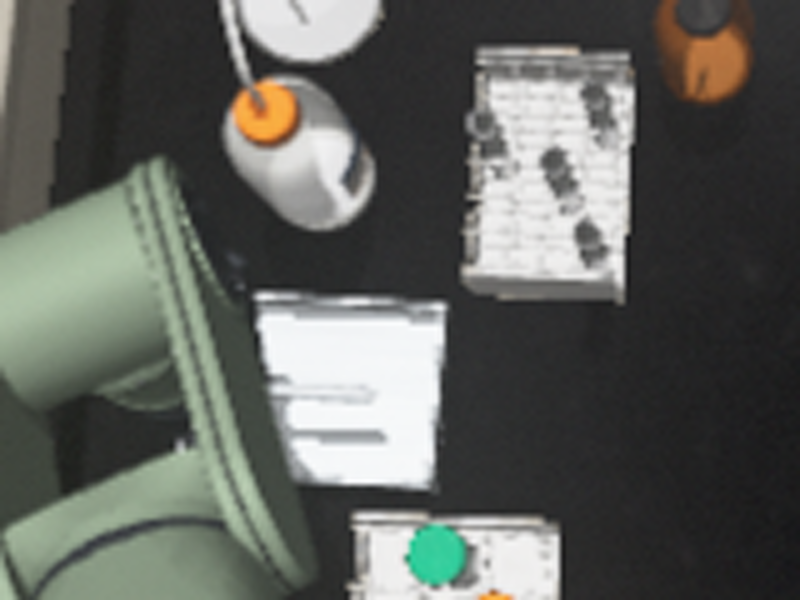

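```bash
python3 - <<'E'
from h import *
np.set_printoptions(precision=2,suppress=True)
def st(m): s=sensors.read_state();print(m,s['t'],s['eef_pos'],s['grip_width'],s['force'],s['wrist_torque']);return s
ctrl.move_l([472,335,35],vel=80)
h=ctrl.move_l([472,335,28.7],vel=25,threshold=4); s=st('down %s'%h)
if h: ctrl.move_l(s['eef_pos']+[0,0,.5],vel=20)
ctrl.gripper_to(26); st('open')
ctrl.move_l([472,335,100],vel=100); ctrl.move_l([472,335,255],vel=200)
ctrl.move_ptp([461,70,255],tool([0,0,-1],[1,0,0])); st('away')
for n in('top','side'):
    p,d=grab(n,'4'); crop(p,*((120,220,170,255) if n=='top' else (185,285,125,215)),n+'4')
E
```

```text
down False 11.225 [472.04 335.02  28.78] 16.754667266090166 [ 0.9  -0.03 -0.18] [-0.    0.02  0.  ]
open 11.4833 [472.11 335.07  28.9 ] 25.591739785850603 [-0.25 -0.37 -0.03] [-0.03 -0.02 -0.  ]
away 14.3083 [461.03  70.59 254.65] 25.696432751190788 [0.19 0.25 0.35] [-0.02 -0.02 -0.04]
top4 scale 7.0588235294117645 off 120 170
side4 scale 6.666666666666667 off 185 125
```

View pics/top4.png

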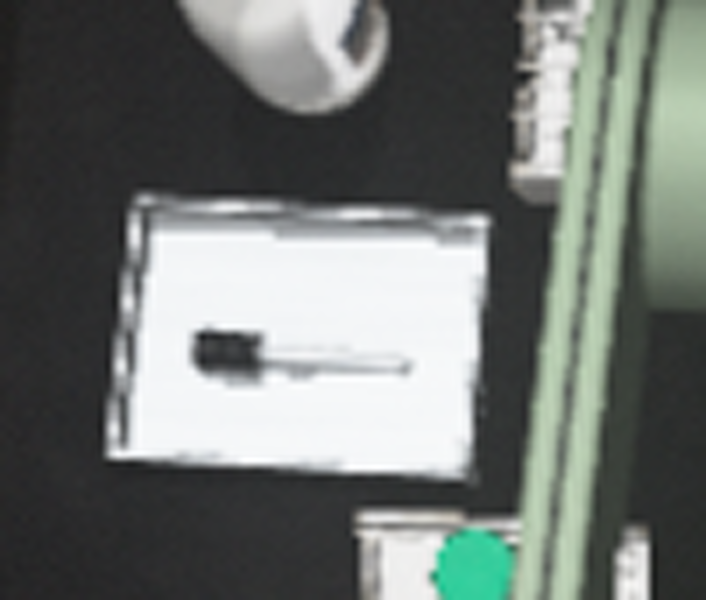

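View pics/side4.png

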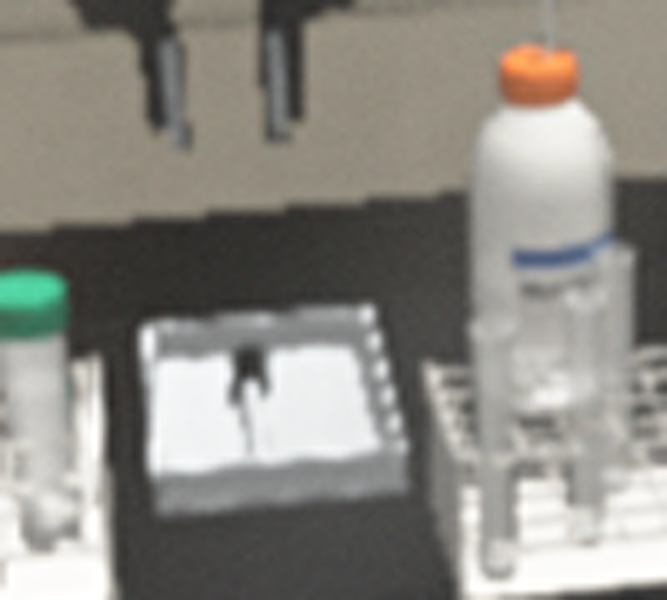

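The pin lies in the tray with its grip at (228,355) and its tip at (405,367) in the top crop. The lid is next.

```bash
python3 - <<'E'
from h import *
np.set_printoptions(precision=2,suppress=True)
def st(m): s=sensors.read_state();print(m,s['t'],s['eef_pos'],s['grip_width'],s['force'],s['wrist_torque']);return s
R=tool(-LR[:,2],LR[:,0]); P=lambda h:LX+LR@np.array([-9,0,45+6+h])
ctrl.move_ptp(P(90),R); ctrl.gripper_to(42,80)
h=ctrl.move_l(P(40),vel=100,threshold=8); h=h or ctrl.move_l(P(0),vel=60,threshold=6); st('at %s'%h)
p,d=grab('side','5'); crop(p,265,395,165,270,'side5')
E
```

```text
at False 17.225 [ 628.18 -153.51  144.84] 41.83511529273205 [0.02 0.48 0.3 ] [-0.07  0.2   0.01]
side5 scale 5.714285714285714 off 265 165
```

View pics/side5.png

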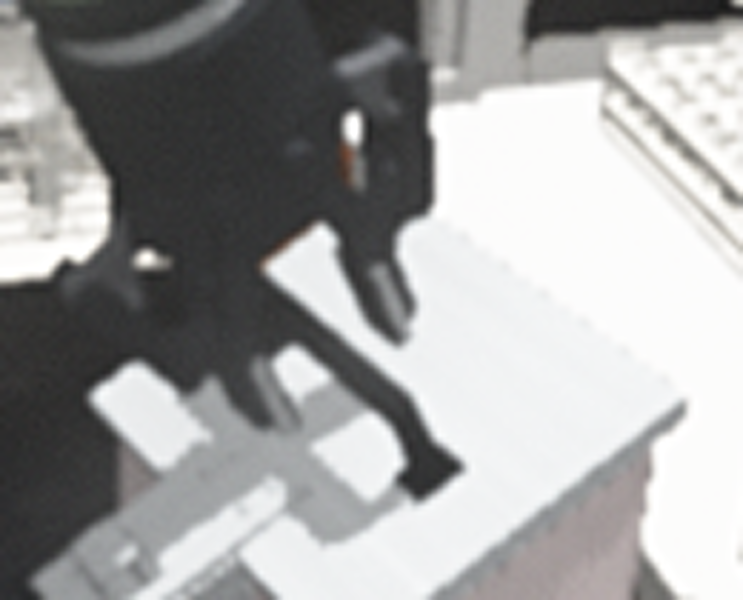

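The fingers straddle the bar, with their tips at (285,420) and (400,335). I'll grip it and lift along the lid's z.

```bash
python3 - <<'E'
from h import *
np.set_printoptions(precision=2,suppress=True)
def st(m): s=sensors.read_state();print(m,s['t'],s['eef_pos'],s['grip_width'],s['force'],s['wrist_torque']);return s
ctrl.gripper_to(0,90); s=st('closed'); p0=s['eef_pos']; lz=LR[:,2]
if 6<s['grip_width']<13:
    h=ctrl.move_l(p0+10*lz,vel=25,threshold=18); st('10 %s'%h)
    if not h:
        h=ctrl.move_l(p0+45*lz,vel=50,threshold=12); st('45 %s'%h)
p,d=grab('side','6'); crop(p,255,395,145,260,'side6')
E
```

```text
closed 17.675 [ 628.16 -153.74  145.55] 7.98520196017689 [-3.56  0.1   4.29] [0.06 0.42 0.01]
10 False 18.25 [ 623.84 -154.88  154.39] 8.281110471261222 [-0.27  0.55 -2.89] [-0.16  0.42 -0.04]
45 False 19.1 [ 609.77 -159.14  186.21] 8.506188494318177 [-0.69  0.03 -2.7 ] [-0.17  0.4  -0.02]
side6 scale 5.217391304347826 off 255 145
```

View pics/side6.png

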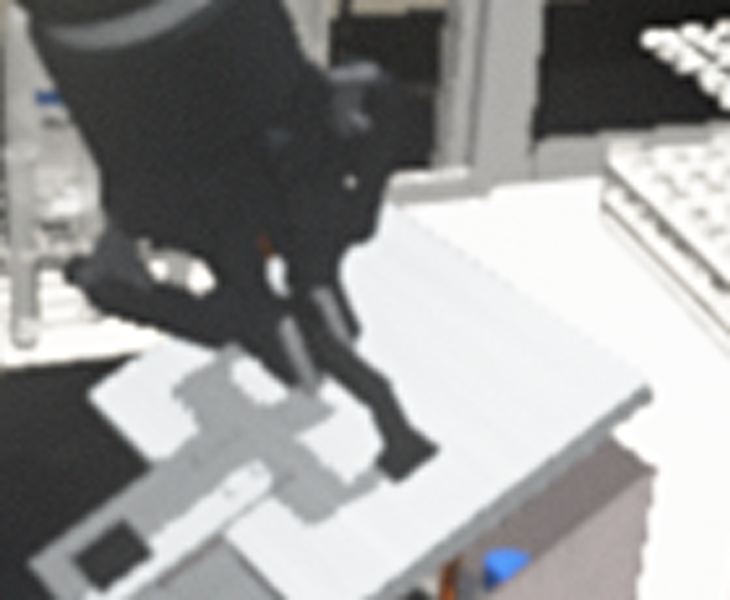

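The lid is off, its slot is clear and the vials are visible at (450,580). I'll carry it to the bench.

```bash
python3 - <<'E'
from h import *
np.set_printoptions(precision=2,suppress=True)
def st(m): s=sensors.read_state();print(m,s['t'],s['eef_pos'],s['grip_width'],s['force'],s['wrist_torque']);return s
s=st('');p=s['eef_pos']
ctrl.move_l(p+[-20,0,110],vel=120)
ctrl.move_ptp([456,60,240],tool([0,0,-1],[1,0,0])); st('hi')
ctrl.move_l([456,60,120],vel=120); st('mid'); ctrl.hold(.2)
for n in('top','side'):
    p,d=grab(n,'7'); crop(p,*((170,330,160,280) if n=='top' else (165,345,165,300)),n+'7')
W=cloud('side',d);E=sensors.read_state()['eef_pos'];L=W-E
m=(abs(L[...,0]-5)<62)&(abs(L[...,1])<70)&(abs(L[...,2]+38)<14);A=L[m]
m2=abs(A[:,0]+0)>25;A=A[m2]
for _ in range(3):
    c=np.linalg.lstsq(np.c_[A[:,:2],np.ones(len(A))],A[:,2],rcond=None)[0];A=A[abs(A[:,2]-np.c_[A[:,:2],np.ones(len(A))]@c)<4]
print('plane',c,np.degrees(c[:2]),len(A))
E
```

```text
19.15 [ 609.71 -159.01  185.94] 8.336133550660579 [ 0.17 -0.68 -2.71] [-0.14  0.37 -0.  ]
hi 21.25 [456.64  59.73 240.04] 8.675421117016905 [-0.84 -0.33 -2.92] [-0.02 -0.09 -0.01]
mid 22.4 [456.87  59.88 120.8 ] 8.258170932917244 [-0.22 -0.4  -2.37] [-0.    0.02  0.01]
top7 scale 5.0 off 170 160
side7 scale 4.444444444444445 off 165 165
plane [ -0.01  -0.   -38.3 ] [-0.51 -0.04] 885
```

View pics/side7.png

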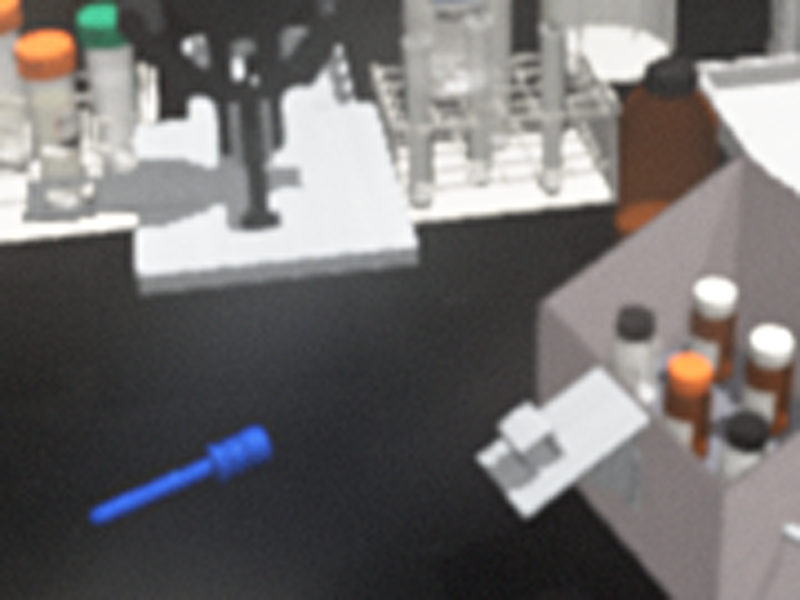

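View pics/top7.png

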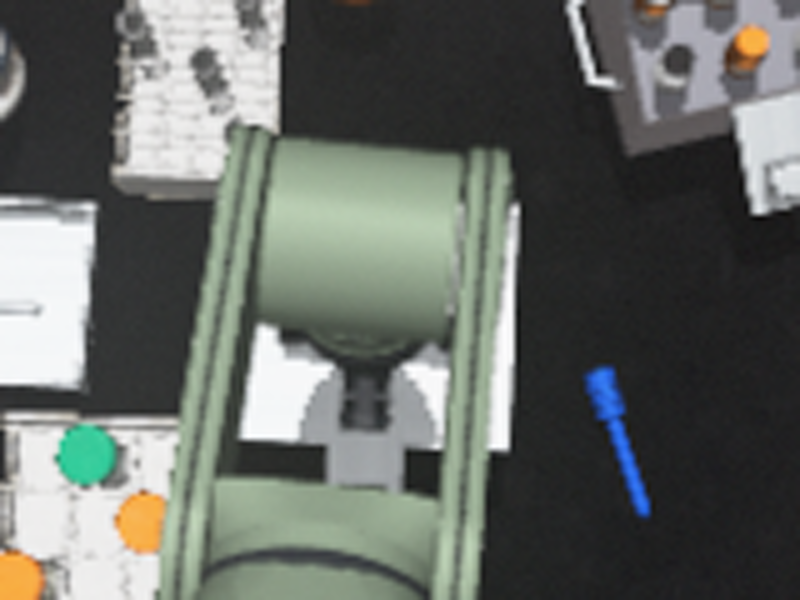

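The lid is held level, with a plane tilt of about 0.5°, and the patch under it is clear. I'll lower it to contact.

```bash
python3 - <<'E'
from h import *
np.set_printoptions(precision=2,suppress=True)
def st(m): s=sensors.read_state();print(m,s['t'],s['eef_pos'],s['grip_width'],s['force'],s['wrist_torque']);return s
ctrl.move_l([456,60,60],vel=80)
h=ctrl.move_l([456,60,49],vel=15,threshold=4); s=st('down %s'%h)
ctrl.gripper_to(40); st('open')
ctrl.move_l(s['eef_pos']+[0,0,60],vel=80); ctrl.move_l(s['eef_pos']+[0,0,220],vel=150)
ctrl.set_joints([-1.256,0.207,1.542,0,1.393,-0.15]); s=st('home')
for n in('top','side'):
    p,d=grab(n,'8'); cv2.imwrite(f'pics/{n}8.png',cv2.resize(p[:,:,::-1],(800,600)))
    W=cloud(n,d);L=W-[465,60,0]
    m=(L[...,0]>-65)&(L[...,0]<60)&(abs(L[...,1])<70)&(L[...,2]<30)&(L[...,2]>3);A=L[m]
    c=np.linalg.lstsq(np.c_[A[:,:2],np.ones(len(A))],A[:,2],rcond=None)[0];print('plane',c[2],np.degrees(c[:2]),len(A))
    b=W[...,2][(W[...,0]>380)&(W[...,0]<520)&(W[...,1]<-30)&(W[...,1]>-60)];print('bench',np.nanmean(b))
E
```

```text
down True 24.15 [456.08  59.97  52.33] 8.681747124973016 [-0.06 -0.01  5.01] [0.11 0.05 0.01]
open 24.5583 [454.4   60.1   51.07] 39.99067022940065 [-0.05  0.84 -0.1 ] [0.02 0.   0.01]
home 28.8667 [ 258.83 -513.15  255.88] 40.11544959971021 [0.58 0.38 1.18] [ 0.06 -0.03 -0.01]
plane 14.107250678396845 [-0.4  -0.08] 1836
bench 1.1138287357791967
plane 13.866455711681878 [-0.49 -0.09] 1474
bench 0.404302768810176
```

View pics/top8.png

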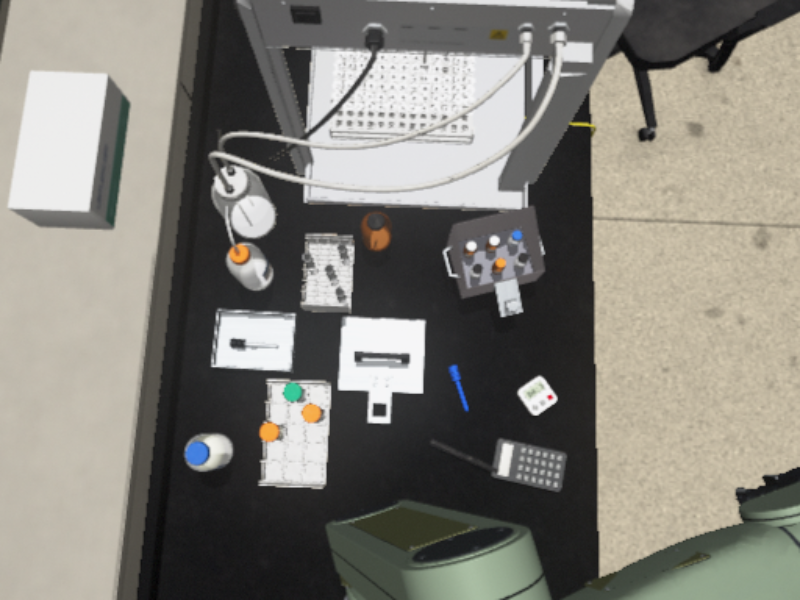

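View pics/side8.png

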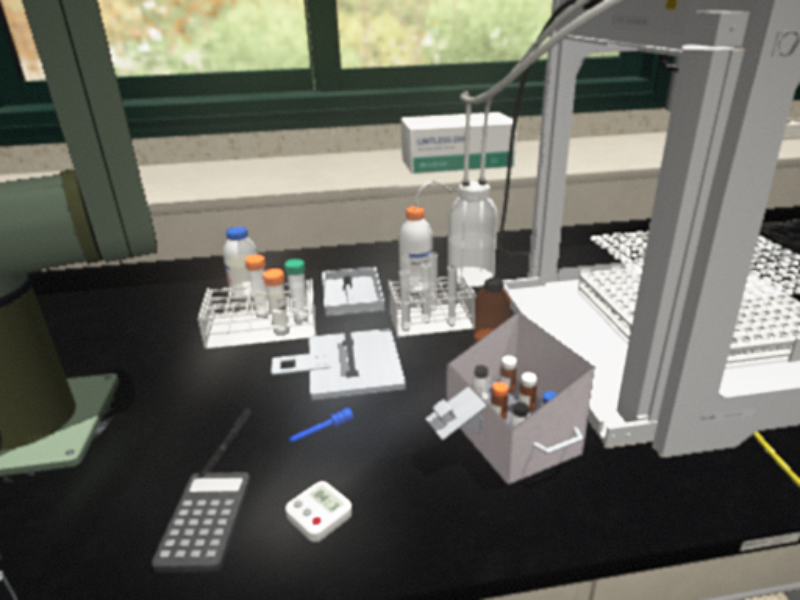

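The lid lies flat and upright at (382,360) in the top view. The pin is in the tray at (252,344). The amber bottle (377,232), wash bottle (250,265) and timer (537,396) are where they were, and the arm is clear, so I'm handing in.

```bash
python3 - <<'E'
from h import *
ctrl.finish_job(); print(sensors.read_state()['t'])
E
```

```text
the job is handed in; nothing more can be done
the job is handed in; nothing more can be done
```

The case is open: I pulled the pin out and laid it in the tray, then lifted the lid off and set it flat on the bench, right way up. I handed the job in after about 29 s of the 64 s allowed; no verdict was reported.

- **Pin:** the last top picture shows it well inside the tray walls. The last side picture shows nothing amiss with pin or tray. I judged this from the pictures and did not measure the pin's final height or speed.
- **Lid:** depth readings from both cameras put it about 0.5° from level, with the plate top at about 14 mm. That is what a lid resting on the bench should give, since the bench itself reads 0.4 to 1 mm high.
- **Bottles and timer:** they appear at the same pixels as at the start.
- **Robot:** the arm was back at its start pose, away from everything, before I handed in.

Two readings disagreed:
- **Camera fits:** the two cameras' separate fits of the lid differed by up to 12 mm in height and 1.7° in yaw, so I settled the pose with the depth data.
- **Gripper width:** it read about 2 mm under the true size on both grips, about 16 mm on the 18 mm pin grip and 8.5 mm on the 10 mm bar. Both grips held.

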